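# Fit the battery to the copy-stand lamp and hold its mast fully extended

### The arm

A 6-joint arm with a two-finger parallel gripper is mounted at the origin on a cart in front of the work surface, level with it; the furniture and walls round the work are solid. World frame = base frame: x ahead of the robot, y to its left, z up, the work surface at z = 0. Lengths are in m, angles in degrees, forces in N, time in s.
With the tool pointing down it reaches from about 0.4 to 0.825 m from the base axis. Payload 7 kg.
Tool frame: the origin (TCP) lies at the very end of the fingers, on their centre line; the grasp point (between the pads) lies 19 mm behind it (r.hold_point_z is the distance from the TCP to the grasp point, in m); x points along the fingers, y is the direction in which the jaws open and shut, and the axes are right-handed (so a half turn about x gives the same grasp; the last joint's range is limited). The gripper opens to 88 mm and grips with 3 to 60 N. Pads are 19 mm wide; open, the fingers measure 130 mm over their backs; the gripper's body (78 mm by 193 mm) begins 47 mm behind the grasp point.
Start: joints at [-54.54, 20.546, 0.682, 0, -70.136, -16.507], TCP at [0.219, -0.638, 0.192] pointing down, gripper open.
Joint ranges: [-176.03, 176.03], [-82.01, 121.73], [-58.28, 71.71], [-173.87, 95.51], [-174.79, -0.11], [-173.66, 173.66]. Speed limits (degrees/s): [136.94, 136.94, 172.46, 180, 180, 180].

### API

Orientations are given as [roll, pitch, yaw] about the fixed x, y, z axes, in that order (R = Rz(yaw) Ry(pitch) Rx(roll)).
In Python, from plant import r gives the robot as it stands. The module is installed in compiled form; this text tells all that it offers.
- The arm moves only by the shell command python3 -m creep 'ROWS' [FORCE]. ROWS is JSON, a list of rows, each a list of 7 numbers: the turn, a rotation vector about the tool's x, y, z in rad, then the shift along the tool's x, y, z in cm, then the opening in per cent of the stroke, from 0 (shut) to 100 (fully open). In form: [[rx, ry, rz, x, y, z, fingers], ...]. A call has 1 to 8 rows; each row shifts and turns the commanded pose from where the row before left it, along the tool's axes as they then stand; what a row does not reach is not made up. A row lasts 1/10 s, in which the tool goes at most 50 mm and 8.59 degrees, less where a joint would pass 70% of its speed; a pose out of reach is approached as far as the arm can. A call is refused whole if a number of a shift passes 5 or a number of a turn 0.15, either way. A call with a gripper value outside its range is refused whole. The fingers move at their own pace and stop on an object; FORCE is the grip in N (left out, the last holds). Time passes only in rows, so rows that do not move let the fingers close. It gives the time, the measured TCP pose, the force and the opening at its end, in the units of the state.
- r.get_state(): the state, without advancing time (a new reading comes with each control period).
- r.capture(name): name is "scene" or "top" or "wrist"; returns (picture, depth): 420x560x3 uint8, blue, green, red; 420x560 float32, m along the optical axis (not along the pixel's ray), 0 where there is no reading.
- r.camera_info(name): a dict with "fovy" (degrees; the focal length in pixels is half the picture's height over the tangent of half this angle, whatever the lens; pixels are square), "cx", "cy" (the principal point, pixels), "camera_from_world" (4x4, takes a point from world to camera coordinates). Camera axes: x right, y down, z forward; pixel columns grow to the right and rows downward; lengths in m; the calibration is good to about 2 mm. A picture is of the moment at which its call begins: read the wrist's pose just before it. camera_info takes no time and is no camera call; for the wrist camera it gives the pose at the moment of the call.
- r.close_job(): hands the job in, once; it reports no verdict.
Trained networks look in the newest picture that a camera, given by its name, has taken for a name from the list of things; names that differ only in an ending like _2 or _b are one class to them, and where a whole thing is asked for, a point or a joint stands for the part that bears it (a point fixed in the world has none). Each returns a list of dicts, best first, with "score" (0 to 1); they miss things now and then, are a little off and sometimes report something else, mostly with a low value. They report only what shows in the picture. A call takes as long as a camera call. They do not tell look-alikes from the thing itself.
- r.look_for(query, camera): "rect" ([left, top, right, bottom] in pixels, round what is visible of it).
- r.masks_of(query, camera): "pixels" (420x560 bool, what is visible of it) and "rect" ([left, top, right, bottom] in pixels, round what is visible of it).
The state is a dict: "time_s": time; "joints": joint angles; "qd": joint speeds; "joint_torque": joint torques, N m; "tcp_pos": TCP position; "eef_rot": TCP orientation; "contact_force": force on the tool from outside, world axes, zero at the start; "moment": the same for the moment, N m; "gripper_width": finger opening in m.
Only numpy, scipy, OpenCV 4.12 (cv2) and the standard library are available. Lean on these libraries where they do the work, as an engineer would, in place of code of your own. Each camera call takes 0.05 s, during which the arm holds its last target. There are 200 camera calls.

### The job

Slide the loose black battery onto the rail of the copy-stand lamp, from the rail's open end, until it meets the end stop and the spring catch pops up behind it. Then squeeze in the orange button on the lamp head to unlock the telescoping mast, pull the head straight up past the first stop to the second (fully extended), and finish while still holding it up there, because the mast is sprung and sinks when let go. Leave everything else on the worktop where it is.

Things in the scene. Friction and masses are not known exactly. Their poses are not given: they have to be found in the camera images.
- stand: Copy-stand lamp fixed to the worktop: grey base plate 94 (x) x 250 (y) x 12 mm with a black battery rail and a mast. Origin on the worktop; x away from the robot at yaw 0, y along the plate, z up. Along y: bare apron -135 to -82 mm, flared rail entry -82 to -57, straight channel -57 to +28, end stop at +28 (38 mm high), mast at +80 (x = 0); plate ends at +115.
- rail_mouth (a point): Open end of the rail, on the plate's top. The flared entry walls narrow from 76 mm apart here to 53 mm, 25 mm further in (+y of the stand). Channel walls are 53 mm apart; lips over them have inner edges 41 mm apart, undersides 7 mm and tops 10.5 mm above the plate (tilted lead-in of the lips: up to 16 mm above the plate). Rail 65 mm wide outside, 84 mm at the mouth.
- battery: Loose black battery, green mark on top, 0.13 to 0.25 kg: body 34 (x) x 50 (y) mm, top 55 mm above the underside, on a grey foot flange 50 x 50 x 5 mm that sticks out 8 mm past the body on the two x sides. Origin: centre of the underside. Grasp the upper body across its 34 mm width. It slides along its y axis; both ends are alike, a half turn makes no difference.
- seat (a point): Point on the stand where the centre of the battery's underside lies when fully home (stand frame 0, +3, 12 mm). Note: a wall cabinet hangs over the worktop beyond about x = 0.65 m, its underside about 0.45 m up; keep the wrist in front of it.
- apron (a point): Point on the stand's apron in line with the rail, 109 mm before the seat: the battery can be set down here (centre of its underside) with its sides along the rail, then slid in the stand's +y direction, flat on the plate, to the seat.
- catch (a joint): Spring catch in the rail floor (steel cone 3 mm high, its middle 34.5 mm before the seat, on the rail's centre line), m: 0 = up, to 0.0036 pressed down. The battery presses it down when slid over it (about 4 to 8 N of push) and it pops back to 0 behind the battery, holding it, once the battery is home.
- lamp_head: White lamp head on the mast; origin: centre of its grip block, 40 (x) x 34 (y) x 36 (z) mm, 92 mm above the worktop at the start; axes as the stand. A light bar 20 mm wide, 12 mm thick runs 110 mm towards +y. The orange button is on the block's -x face: pinch block and button together across x from above; 15 N presses the button fully, 25 N or more carries the pull.
- release_button (a joint): Orange button plate, 26 (y) x 28 (z) mm, centred on the lamp head's -x face, m: 0 = out (face 27 mm from the block's centre), 0.005 = fully in (face 22 mm from the centre). Spring 2.4 N at first, 6.4 N fully in. The mast is locked unless the button is pressed in by more than about 0.0035 while it is raised off the bottom.
- mast_upper (a joint): Upper mast section, m: 0 = down, 0.05 = the end of its travel. Moves straight up; about 3.5 to 6 N. It extends first; its end is the first stop.
- mast_lower (a joint): Lower mast section, m: 0 = down, 0.05 = the end of its travel. It extends after the upper one, about 7.5 to 9 N; its end, with the upper section fully out too, is the second stop: the head is then 100 mm above where it started, and stops hard. Both sink back by themselves when let go.
- highlighter: Yellow highlighter lying flat, 23 x 106 x 14 mm, bystander; origin: centre of its underside.
- tape_roll: Roll of masking tape lying flat, 96 mm across, 25 mm high, bystander; origin: centre of its underside.
- stapler: Black stapler, 38 x 170 x 50 mm, bystander; origin: centre of its underside.
- staple_box: Red carton, 38 x 82 x 28 mm, bystander; origin: centre of its underside.
- binder_clip: Black binder clip, 41 x 24 x 49 mm, bystander; origin: centre of its underside.
Things that resemble listed ones, but are neither listed nor needed, are in the scene too. There is more than one size of the battery; the one meant has the size given above.

How it is judged:
By the outcome, as a careful person would: the job done as asked, in the order asked, and still so for the second after the job is handed in, while the arm keeps its last pose, push and grip.
It also fails if it takes over 54 s, if anything falls off the work surface, if the arm or the gripper's body presses on something with over 40 N, if the wrist force passes 120 N, or if a joint passes its speed limit or range.

## Working session

There is one attempt and no reset: what is moved stays moved. The work goes in short steps, Python scripts to look and compute and a shell command to move; the robot and the scene stay as the last step left them, time stands still between calls to the robot, and variables do not carry over. Pictures are saved under pics/ and viewed, about 8 in all and at most 12, crops included, and the job is handed in when it is done.

```bash
mkdir -p pics; cat > h.py <<'E'
import numpy as np, cv2
from plant import r
from scipy.spatial.transform import Rotation as R
def world(name,depth,info=None):
    i=info or r.camera_info(name); f=210/np.tan(np.radians(i["fovy"])/2)
    v,u=np.mgrid[0:420,0:560]
    P=np.stack([(u-i["cx"])/f*depth,(v-i["cy"])/f*depth,depth],-1)
    T=np.linalg.inv(np.array(i["camera_from_world"]))
    return P@T[:3,:3].T+T[:3,3]
def proj(name,p):
    i=r.camera_info(name); f=210/np.tan(np.radians(i["fovy"])/2)
    T=np.array(i["camera_from_world"]); c=T[:3,:3]@np.array(p)+T[:3,3]
    return i["cx"]+f*c[0]/c[2], i["cy"]+f*c[1]/c[2]
def tool(delta):
    "world delta m -> tool cm"
    s=r.get_state(); return R.from_euler('xyz',s["eef_rot"],degrees=True).inv().apply(delta)*100
E
python3 - <<'E'
from h import *
print(r.get_state())
for n in ("scene","top"):
    im,d=r.capture(n); cv2.imwrite(f"pics/{n}0.png",im); np.save(f"{n}0.npy",d); cv2.imwrite
    W=world(n,d); np.save(f"{n}W.npy",W)
    for q in ("stand","battery","lamp_head"):
        for m in r.masks_of(q,n)[:4]:
            p=W[m["pixels"]&(d>0)]
            print(n,q,round(m["score"],2),m["rect"],np.median(p,0).round(3),p.max(0).round(3), p.min(0).round(3))
a=cv2.imread("pics/scene0.png");b=cv2.imread("pics/top0.png")
E
```

```text
{'time_s': 0.0, 'joints': array([-5.45402884e+01,  2.05927678e+01,  6.31510769e-01, -2.13636959e-02,
       -7.01358215e+01, -1.65083476e+01]), 'qd': array([ 0.00722886, -0.00629778, -0.0442713 ,  0.05679329,  0.03482555,
        0.07919823]), 'joint_torque': array([ 4.10064797e-05, -5.82729757e+01,  2.93056798e+01,  6.99726015e+00,
        7.00436009e-03, -1.58500002e-04]), 'tcp_pos': array([ 0.21901731, -0.63787404,  0.1910866 ]), 'eef_rot': array([ 94.8219361 ,  89.90086521, 113.7660239 ]), 'contact_force': array([-0.65108927,  0.08806505, -0.01671131]), 'moment': array([ 0.02200097, -0.02213855,  0.02738877]), 'gripper_width': 0.08772383719440027}
scene stand 0.86 [248.9, 219.4, 328.0, 267.4] [0.491 0.258 0.021] [0.631 0.374 0.113] [ 0.455  0.028 -0.001]
scene battery 0.97 [357.8, 182.0, 387.7, 209.7] [ 0.446 -0.186  0.042] [ 0.507 -0.159  0.077] [ 0.417 -0.231 -0.001]
scene battery 0.86 [332.0, 189.5, 352.5, 213.5] [ 0.51  -0.09   0.032] [ 0.557 -0.078  0.059] [ 0.492 -0.135 -0.002]
scene lamp_head 0.66 [252.0, 215.8, 287.7, 245.5] [0.493 0.28  0.102] [0.522 0.374 0.113] [0.475 0.248 0.07 ]
top stand 0.94 [181.1, 201.4, 319.5, 242.9] [0.505 0.183 0.014] [0.56  0.371 0.117] [0.455 0.047 0.002]
top battery 0.85 [396.9, 227.0, 436.4, 262.7] [ 0.455 -0.195  0.071] [ 0.499 -0.164  0.079] [ 0.415 -0.267 -0.003]
top battery 0.79 [369.2, 210.7, 392.7, 230.7] [ 0.516 -0.105  0.054] [ 0.542 -0.084  0.061] [ 0.493 -0.139  0.001]
top lamp_head 0.73 [184.4, 218.1, 238.2, 232.2] [0.499 0.283 0.104] [0.522 0.371 0.117] [ 0.473  0.245 -0.001]
top lamp_head 0.16 [182.0, 212.0, 238.4, 235.1] [0.5   0.287 0.103] [0.527 0.385 0.117] [ 0.475  0.245 -0.004]
```

View pics/top0.png

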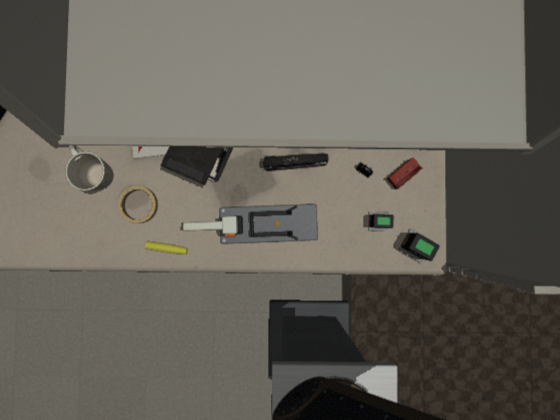

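View pics/scene0.png

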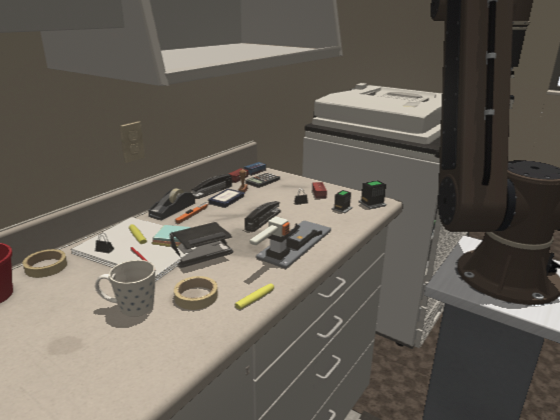

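```bash
cat >> h.py <<'E'
def rect(p):
    (c,s,a)=cv2.minAreaRect(np.float32(p[:,:2]*1000)); return np.round(c,1),np.round(s,1),round(a,1)
E
python3 - <<'E'
from h import *
W=np.load("topW.npy"); 
def sel(x0,x1,y0,y1,z0,z1):
    return W[(W[...,0]>x0)&(W[...,0]<x1)&(W[...,1]>y0)&(W[...,1]<y1)&(W[...,2]>z0)&(W[...,2]<z1)]
print("small",rect(sel(.47,.56,-.15,-.06,.045,.07)))
print("big",rect(sel(.40,.52,-.27,-.15,.06,.09)))
print("plate",rect(sel(.43,.57,.02,.32,.007,.018)), "block",rect(sel(.45,.55,.2,.4,.09,.13)))
s=r.get_state(); M=R.from_euler('xyz',s["eef_rot"],degrees=True).as_matrix(); print(M.round(3))
print(tool(np.array([.516,-.105,.22])-s["tcp_pos"]))
i=r.camera_info("wrist"); C=np.linalg.inv(i["camera_from_world"]); print(M.T@(C[:3,3]-s["tcp_pos"]), (M.T@C[:3,:3]).round(2),i["fovy"])
E
```

```text
small (array([ 517.9, -108.9]), array([48.5, 34.5]), 89.5)
big (array([ 456. , -204.3]), array([66.6, 46. ]), 61.5)
plate (array([507.9, 166.9]), array([ 93.9, 263. ]), 3.0) block (array([498.5, 308.6]), array([ 44.6, 125.8]), 1.2)
[[-0.    -0.325  0.946]
 [ 0.     0.946  0.325]
 [-1.     0.    -0.   ]]
[-2.80110197 40.80527228 45.39557344]
[-0.19264118  0.00053383 -0.07897696] [[ 0.   -0.29  0.96]
 [ 1.    0.   -0.  ]
 [-0.    0.96  0.29]] 68.03223524765217
```

```bash
python3 -m creep '[[0,0,0,-1,3.2,3.6,100],[0,0,0,-1,3.2,3.6,100],[0,0,0,-1,3.2,3.6,100],[0,0,0,0,3.2,3.6,100],[0,0,0,0,3.2,3.6,100],[0,0,0,0,3.2,3.6,100],[0,0,0,0,3.2,3.6,100],[0,0,0,0,3.2,3.6,100]]'; python3 -m creep '[[0,0,0,0,3,3.3,100],[0,0,0,0,3,3.3,100],[0,0,0,0,3,3.3,100],[0,0,0,0,3,3.3,100],[0,0,0,0,3,3.3,100],[-0.138,0,0,0,0,0,100],[-0.138,0,0,0,0,0,100],[-0.138,0,0,0,0,0,100]]';python3 -m creep '[[-0.138,0,0,0,0,0,100],[-0.138,0,0,0,0,0,100],[-0.138,0,0,0,0,0,100],[-0.138,0,0,0,0,0,100],[-0.138,0,0,0,0,0,100],[-0.138,0,0,0,0,0,100],[0,0,0,0,0,0,100],[0,0,0,0,0,0,100]]'
python3 - <<'E'
from h import *
s=r.get_state(); print(s["time_s"],s["tcp_pos"],s["contact_force"]); print(R.from_euler('xyz',s["eef_rot"],degrees=True).as_matrix().round(3))
im,d=r.capture("wrist"); cv2.imwrite("pics/w1.png",im); W=world("wrist",d); np.save("w1W.npy",W)
for m in r.masks_of("battery","wrist")[:3]:
    p=W[m["pixels"]&(d>0)]; p=p[p[:,2]>.05]; print(m["score"],m["rect"],len(p) and rect(p),np.median(p,0))
E
```

```text
time_s: 1.2
tcp_pos: [0.4091, -0.3009, 0.2225]
eef_rot: [-33.8, 89.9, -14.8]
contact_force: [1.6, -1.1, 0.4]
gripper_width: 0.0876
time_s: 2.0
tcp_pos: [0.5159, -0.1066, 0.2221]
eef_rot: [95.1, 90.0, 138.2]
contact_force: [-1.0, 0.4, 0.3]
gripper_width: 0.0875
time_s: 2.8
tcp_pos: [0.5157, -0.1073, 0.2221]
eef_rot: [-59.3, 90.0, 30.6]
contact_force: [-0.6, 0.3, 0.1]
gripper_width: 0.0876
2.8 [ 0.51573036 -0.10726963  0.22212074] [-0.61045789  0.29294161  0.0829519 ]
[[ 0.    -1.     0.002]
 [ 0.     0.002  1.   ]
 [-1.    -0.     0.   ]]
0.89 [261.7, 152.8, 297.8, 203.3] (array([ 515.5, -110.8]), array([49.8, 34.6]), 87.8) [ 0.51497823 -0.11221312  0.0549372 ]
0.81 [291.9, 56.8, 375.5, 133.7] (array([ 453.8, -205.2]), array([66., 46.]), 61.1) [ 0.45492722 -0.20591958  0.07259428]
```

View pics/w1.png

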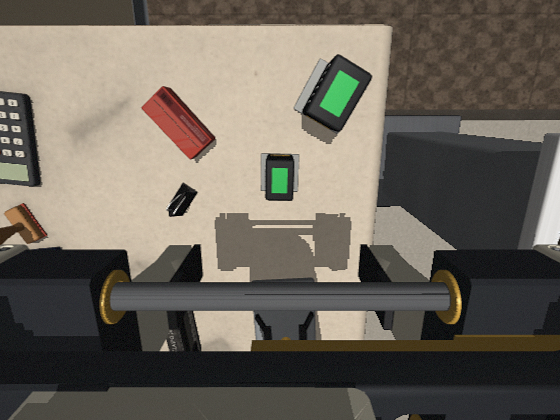

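```bash
python3 -m creep '[[0.038,0,0,3.8,0,-0.37,100],[0,0,0,4,0,0,100],[0,0,0,4,0,0,100],[0,0,0,4,0,0,100],[0,0,0,2.5,0,0,100],[0,0,0,1.5,0,0,100],[0,0,0,0,0,0,20],[0,0,0,0,0,0,20]]' 30;python3 -m creep '[[0,0,0,0,0,0,20],[0,0,0,0,0,0,20],[0,0,0,0,0,0,20],[0,0,0,0,0,0,20],[0,0,0,0,0,0,20],[0,0,0,0,0,0,20]]'
```

```text
time_s: 3.7
tcp_pos: [0.5161, -0.111, 0.0244]
eef_rot: [157.2, 90.0, -114.9]
contact_force: [0.2, 0.0, -0.0]
gripper_width: 0.0768
time_s: 4.3
tcp_pos: [0.5158, -0.111, 0.0242]
eef_rot: [-85.4, 90.0, 2.6]
contact_force: [-0.5, -0.7, -0.6]
gripper_width: 0.0292
```

```bash
python3 - <<'E'
from h import *
im,d=r.capture("wrist"); cv2.imwrite("pics/w2.png",im)
s=r.get_state();print(s["gripper_width"],s["contact_force"])
E
```

```text
0.025248676483221315 [ 0.28191402 -0.11468996 -0.74378557]
```

View pics/w2.png

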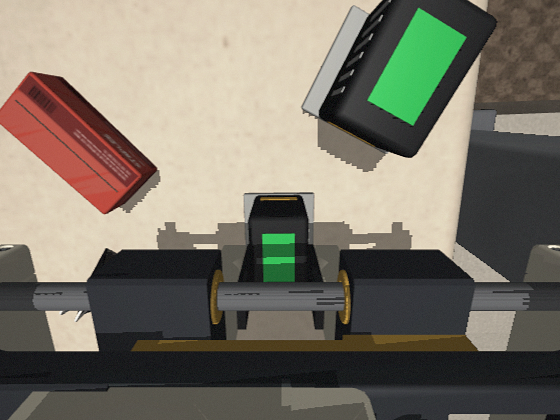

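```bash
python3 -m creep '[[0,0,0,0,0,0,20],[0,0,0,0,0,0,20]]'; python3 - <<'E'
from h import *
im,d=r.capture("wrist"); W=world("wrist",d)
s=r.get_state();print(s["gripper_width"],s["contact_force"],s["tcp_pos"])
p=W[190:300,230:330].reshape(-1,3)
b=p[(p[:,2]>.046)&(p[:,2]<.062)]; print("top",b.min(0),b.max(0),rect(b))
print(proj("wrist",s["tcp_pos"]),proj("wrist",[.5155,-.111,.055]),proj("wrist",[.5155,-.086,.055]))
for v in (230,250,265,280,295): print(v,[tuple(W[v,u].round(3)) for u in (235,250,280,308,325)])
E
```

```text
time_s: 4.55
tcp_pos: [0.5158, -0.111, 0.024]
eef_rot: [106.3, 90.0, -165.7]
contact_force: [-0.8, 1.1, 0.2]
gripper_width: 0.0181
0.0175651302085117 [ 0.34113591  0.40106724 -0.43892127] [ 0.51576427 -0.11097519  0.02401657]
top [ 0.4978073  -0.13625051  0.04601937] [ 0.53261109 -0.09484607  0.06187371] (array([ 515.6, -115.4]), array([41.1, 34.8]), 88.0)
(np.float64(278.6884070333926), np.float64(236.35793546400328)) (np.float64(278.9158520664846), np.float64(256.79692795165954)) (np.float64(280.45944760694243), np.float64(295.22171157920417))
230 [(np.float64(0.548), np.float64(-0.108), np.float64(0.0)), (np.float64(0.531), np.float64(-0.128), np.float64(0.055)), (np.float64(0.514), np.float64(-0.128), np.float64(0.056)), (np.float64(0.499), np.float64(-0.126), np.float64(0.053)), (np.float64(0.482), np.float64(-0.105), np.float64(-0.0))]
250 [(np.float64(0.527), np.float64(-0.15), np.float64(0.13)), (np.float64(0.53), np.float64(-0.123), np.float64(0.07)), (np.float64(0.515), np.float64(-0.116), np.float64(0.056)), (np.float64(0.5), np.float64(-0.121), np.float64(0.069)), (np.flo
[... 262 characters left out ...]
t64(-0.117), np.float64(0.078)), (np.float64(0.501), np.float64(-0.147), np.float64(0.137))]
280 [(np.float64(0.526), np.float64(-0.146), np.float64(0.141)), (np.float64(0.527), np.float64(-0.122), np.float64(0.1)), (np.float64(0.515), np.float64(-0.096), np.float64(0.055)), (np.float64(0.503), np.float64(-0.121), np.float64(0.099)), (np.float64(0.501), np.float64(-0.145), np.float64(0.141))]
295 [(np.float64(0.526), np.float64(-0.143), np.float64(0.144)), (np.float64(0.522), np.float64(-0.141), np.float64(0.141)), (np.float64(0.514), np.float64(-0.141), np.float64(0.141)), (np.float64(0.506), np.float64(-0.141), np.float64(0.141)), (np.float64(0.502), np.float64(-0.142), np.float64(0.144))]
```

```bash
python3 - <<'E'
from h import *
im,d=r.capture("scene"); a=cv2.resize(im[120:230,290:430],None,fx=5,fy=5,interpolation=cv2.INTER_CUBIC)[:, :700]
cv2.imwrite("pics/s2.png",a)
im,d=r.capture("wrist");a=cv2.resize(im[180:320,180:380],None,fx=4,fy=4,interpolation=cv2.INTER_CUBIC)
cv2.imwrite("pics/w3.png",cv2.convertScaleAbs(a,alpha=2))
E
```

```text
(no output)
```

View pics/s2.png

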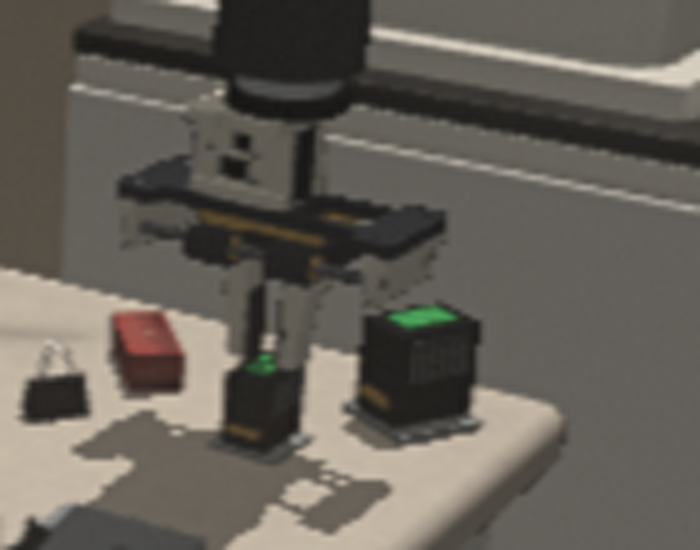

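View pics/w3.png

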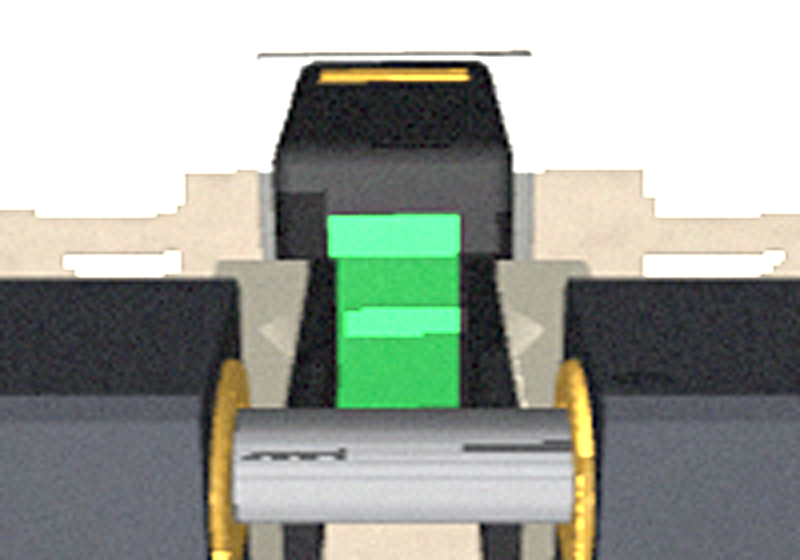

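```bash
python3 - <<'E'
from h import *
s=r.get_state()
im,d=r.capture("wrist"); W=world("wrist",d); p=W.reshape(-1,3)
q=p[(abs(p[:,0]-.5155)<.06)&(abs(p[:,1]+.111)<.03)&(p[:,2]>.058)&(p[:,2]<.125)]
for z in np.arange(.058,.12,.006):
    k=q[(q[:,2]>z)&(q[:,2]<z+.006)]
    if len(k): print(round(z,3),len(k),np.unique((k[:,0]*1000).astype(int)//2*2), k[:,1].min().round(3),k[:,1].max().round(3))
print(s["joints"])
E
```

```text
0.058 124 [490 492 494 496 498 500 502 504 522 524 526 528 530 532 534 536 538] -0.123 -0.109
0.064 319 [488 490 492 494 496 498 500 502 504 522 524 526 528 530 532 534 536 538] -0.123 -0.102
0.07 285 [490 492 494 496 498 500 502 504 522 524 526 528 530 532 534] -0.123 -0.108
0.076 351 [494 496 498 500 502 504 522 524 526 528 530 532] -0.123 -0.108
0.082 201 [494 496 498 500 502 504 522 524 526 528 530 532] -0.123 -0.112
0.088 273 [496 498 500 502 504 522 524 526 528 530 532] -0.123 -0.116
0.094 246 [496 498 500 502 504 506 522 524 526 528 530] -0.123 -0.101
0.1 403 [498 500 502 504 506 522 524 526 528 530] -0.123 -0.099
0.106 103 [502 524 526] -0.115 -0.099
0.112 110 [500 502 526] -0.119 -0.102
0.118 124 [500 502 526] -0.124 -0.108
[ 9.17572196e+00  1.68369192e+01 -2.99793820e+01  9.58463759e-04
 -4.31870767e+01 -1.12374713e+01]
```

```bash
python3 -m creep '[[0,0,0,0,0,0,100],[0,0,0,0,0,0,100],[0,0,0,0,0,0,100],[0,0,0,0,0,0,100],[0,0,0,0,0,0,100],[0,0,0,0,0,0,100],[0,0,0,0,0,0,100],[0,0,0,0,0,0,100]]'; python3 - <<'E'
from h import *
s=r.get_state()
im,d=r.capture("wrist"); W=world("wrist",d); p=W.reshape(-1,3)
q=p[(abs(p[:,0]-.5155)<.08)&(abs(p[:,0]-.5155)>.027)&(abs(p[:,1]+.111)<.03)&(p[:,2]>.006)&(p[:,2]<.125)]
for z in np.arange(.006,.12,.006):
    k=q[(q[:,2]>z)&(q[:,2]<z+.006)]
    if len(k): print(round(z,3),len(k),np.unique((k[:,0]*1000).astype(int)//2*2), k[:,1].min().round(3),k[:,1].max().round(3))
print(s["gripper_width"])
for m in r.masks_of("battery","wrist")[:1]:
    k=W[m["pixels"]&(d>0)]; k=k[(k[:,2]>.05)&(k[:,2]<.06)]; print(m["score"],rect(k))
E
```

```text
time_s: 5.55
tcp_pos: [0.5158, -0.111, 0.0241]
eef_rot: [-59.2, 90.0, 28.8]
contact_force: [0.1, -0.1, -0.3]
gripper_width: 0.0757
0.054 64 [472 474 476 552 554] -0.122 -0.1
0.06 340 [460 462 464 466 468 470 472 474 476 552 554 556 558 560 562 564 566] -0.124 -0.1
0.066 491 [460 462 464 466 468 470 472 474 476 552 554 556 558 560 562 564 566] -0.124 -0.101
0.072 528 [460 462 464 466 468 470 472 474 476 552 554 556 558 560 562 564 566 568] -0.124 -0.105
0.078 582 [458 460 462 464 466 468 470 472 474 476 552 554 556 558 560 562 564 566
 568] -0.124 -0.108
0.084 485 [458 460 462 464 466 468 470 472 474 476 552 554 556 558 560 562 564 566
 568] -0.124 -0.111
0.09 631 [456 458 460 462 464 466 468 470 472 474 476 550 552 554 556 558 560 562
 564 566 568 570] -0.124 -0.1
0.096 564 [458 460 462 464 466 468 470 472 474 476 550 552 554 556 558 560 562 564
 566 568 570] -0.125 -0.1
0.102 551 [470 472 474 476 552 554 556] -0.121 -0.098
0.108 361 [472 554 556] -0.118 -0.098
0.114 453 [470 472 554 556] -0.122 -0.101
0.07571719662692554
0.85 (array([ 515.6, -114.9]), array([42.2, 34.8]), 88.4)
```

The reported TCP disagrees with what the cameras see: the fingertips are about 34 mm higher than it says, so the jaws closed just above the battery without touching it. I'll apply that correction and descend carefully.

```bash
python3 -m creep '[[0,0,0,1.5,0,0,100],[0,0,0,1,0,0,100],[0,0,0,0.8,0,0,100],[0,0,0,0,0,0,100]]'; python3 -m creep '[[0,0,0,0,0,0,20],[0,0,0,0,0,0,20],[0,0,0,0,0,0,20],[0,0,0,0,0,0,20],[0,0,0,0,0,0,20],[0,0,0,0,0,0,20],[0,0,0,0,0,0,20],[0,0,0,0,0,0,20]]' 30
```

```text
time_s: 6.05
tcp_pos: [0.5148, -0.1111, -0.0102]
eef_rot: [98.0, 89.9, -174.0]
contact_force: [-0.6, -0.3, -0.3]
gripper_width: 0.0878
time_s: 6.85
tcp_pos: [0.516, -0.111, -0.0089]
eef_rot: [-93.8, 90.0, -5.8]
contact_force: [-0.1, -0.4, 1.4]
gripper_width: 0.0334
```

```bash
python3 -m creep '[[0,0,0,-3,0,0,20],[0,0,0,-4,0,0,20],[0,0,0,-4,0,0.5,20],[0,0,0,-4,0,2,20],[0,0,0,-3,0.3,3,20],[0,0,0,-2,0.3,4,20],[0,0,0,-1,0.3,4.5,20],[0,0,0,0,0.3,4.8,20]]'; python3 -m creep '[[0,0,0,0,0.3,4.8,20],[0,0,0,0,0.3,4.8,20],[0,0,0,0,0.2,4,20],[0,0,0,0,0,3,20],[0,0,0,0,0,1.5,20],[0,0,0,0,0,0,20],[0,0,0,0,0,0,20],[0,0,0,0,0,0,20]]'
python3 - <<'E'
from h import *
s=r.get_state(); print(s)
im,d=r.capture("wrist"); cv2.imwrite("pics/w4.png",im); W=world("wrist",d); np.save("w4W.npy",W)
p=W.reshape(-1,3)
for z0,z1 in ((.008,.016),(.019,.030),(.03,.055)):
    q=p[(p[:,0]>.44)&(p[:,0]<.58)&(p[:,1]>.02)&(p[:,1]<.3)&(p[:,2]>z0)&(p[:,2]<z1)]; print(z0,len(q),len(q) and rect(q))
E
```

```text
time_s: 7.65
tcp_pos: [0.5108, 0.0789, 0.203]
eef_rot: [-61.0, 89.8, 26.9]
contact_force: [1.5, 0.5, -2.3]
gripper_width: 0.0337
time_s: 8.45
tcp_pos: [0.5089, 0.2573, 0.201]
eef_rot: [129.2, 90.0, -142.9]
contact_force: [0.0, 0.4, -2.2]
gripper_width: 0.0337
{'time_s': 8.45, 'joints': array([ 4.64706537e+01,  1.04224570e+01, -1.20150714e+01, -5.60741284e-03,
       -6.75937210e+01, -4.85858226e+01]), 'qd': array([-0.1390365 , -0.20350125,  0.14106367, -0.01594124,  0.14486575,
       -0.10827404]), 'joint_torque': array([ 4.56448691e-01, -4.42134798e+01,  2.96461648e+01,  7.19102159e+00,
       -2.22989899e-02,  4.19966309e-03]), 'tcp_pos': array([0.50894946, 0.25733997, 0.20097077]), 'eef_rot': array([ 129.16870947,   89.96832361, -142.94859826]), 'contact_force': array([ 0.02531687,  0.44936617, -2.17342762]), 'moment': array([ 0.07098091,  0.08545631, -0.03446966]), 'gripper_width': 0.033661831002926905}
0.008 12031 (array([505.6, 177.6]), array([ 93.9, 239.8]), 3.0)
0.019 2599 (array([505.6, 176.4]), array([ 86.2, 153.2]), 2.7)
0.03 488 (array([502.2, 229.2]), array([63.9, 38.5]), 4.6)
```

View pics/w4.png

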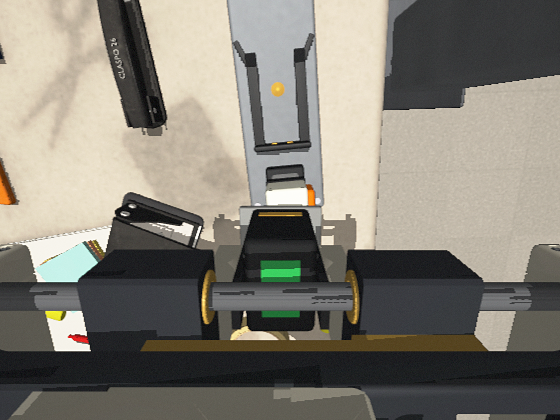

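```bash
python3 - <<'E'
from h import *
W=np.load("w4W.npy"); im=cv2.imread("pics/w4.png").astype(int)
p=W.reshape(-1,3)
# plate edges and rail outer edges
for nm,z0,z1,ya,yb in (("plate",.009,.015,.05,.25),("rail",.0195,.026,.12,.185)):
    L=[];H=[];Y=[]
    for y in np.arange(ya,yb,.006):
        q=p[(abs(p[:,1]-y)<.003)&(p[:,0]>.44)&(p[:,0]<.57)&(p[:,2]>z0)&(p[:,2]<z1)]
        if len(q)>8: L.append(np.percentile(q[:,0],1));H.append(np.percentile(q[:,0],99));Y.append(y)
    Y=np.array(Y); 
    for t,v in (("lo",L),("hi",H),("mid",(np.array(L)+H)/2)):
        k=np.polyfit(Y,v,1); print(nm,t,"slope deg",np.degrees(np.arctan(k[0])).round(2),"x@.15",np.polyval(k,.15).round(4),"res",np.std(np.polyval(k,Y)-v).round(4))
# catch blob
m=(im[...,2]>170)&(im[...,1]>110)&(im[...,0]<100); m[:, :240]=0;m[:,320:]=0;m[:70]=0;m[110:]=0
print("catch",m.sum(),W[m].mean(0))
# stop and far features in stand axes (yaw 3)
a=np.radians(3); u=np.array([-np.sin(a),np.cos(a)])
q=p[(p[:,0]>.48)&(p[:,0]<.53)&(p[:,1]>.17)&(p[:,1]<.24)&(p[:,2]>.044)&(p[:,2]<.054)]
print("stop top along",np.percentile(q[:,:2]@u,[1,50,99]),len(q),q.mean(0))
q=p[(p[:,0]>.45)&(p[:,0]<.57)&(p[:,1]>.03)&(p[:,1]<.25)&(p[:,2]>.020)&(p[:,2]<.035)]
print("rail along",np.percentile(q[:,:2]@u,[0.2,1]))
q=p[(p[:,0]>.44)&(p[:,0]<.58)&(p[:,1]>.0)&(p[:,1]<.1)&(p[:,2]>.009)&(p[:,2]<.015)];print("plate start",(q[:,:2]@u).min())
b=p[(abs(p[:,0]-.509)<.03)&(abs(p[:,1]-.25)<.035)&(p[:,2]>.225)&(p[:,2]<.29)]; print(b.shape)
# rail inner edges at top of lips vs held battery top
q=p[(abs(p[:,0]-.509)<.022)&(p[:,1]>.2)&(p[:,1]<.3)&(p[:,2]>.2)&(p[:,2]<.275)]
if len(q):
    h=np.histogram(q[:,2],np.arange(.2,.276,.005));print(h)
E
```

```text
plate lo slope deg -3.15 x@.15 0.4614 res 0.0006
plate hi slope deg -2.91 x@.15 0.5527 res 0.0003
plate mid slope deg -3.03 x@.15 0.507 res 0.0003
rail lo slope deg -1.83 x@.15 0.4746 res 0.0007
rail hi slope deg -5.25 x@.15 0.5397 res 0.0011
rail mid slope deg -3.54 x@.15 0.5071 res 0.0003
catch 132 [0.50726807 0.15200467 0.01374643]Traceback (most recent call last):
  File "<stdin>", line 19, in <module>
    return _quantile_unchecked(
        a, q, axis, out, overwrite_input, method, keepdims, weights)
    return _ureduce(a,
                    func=_quantile_ureduce_func,
    ...<5 lines>...
                    overwrite_input=overwrite_input,
                    method=method)
    r = func(a, **kwargs)
    result = _quantile(arr,
                       quantiles=q,
    ...<2 lines>...
                       out=out,
                       weights=wgt)
    slices_having_nans = np.isnan(arr[-1, ...])
                                  ~~~^^^^^^^^^
IndexError: index -1 is out of bounds for axis 0 with size 0
```

```bash
python3 - <<'E'
from h import *
W=np.load("w4W.npy"); p=W[195:335,225:335].reshape(-1,3)
q=p[(p[:,2]>.15)&(p[:,2]<.3)]
h=np.histogram(q[:,2],np.arange(.15,.3,.006));print([(round(b,3),int(a)) for a,b in zip(*h) if a])
for z0,z1 in ((.206,.218),(.24,.256),(.256,.262),(.262,.27)):
    k=q[(q[:,2]>z0)&(q[:,2]<z1)]
    if len(k): print(z0,len(k),rect(k),np.percentile(k,[1,99],axis=0).round(4).tolist())
E
```

```text
[(np.float64(0.21), 820), (np.float64(0.216), 140), (np.float64(0.222), 161), (np.float64(0.228), 214), (np.float64(0.234), 235), (np.float64(0.24), 407), (np.float64(0.246), 478), (np.float64(0.252), 603), (np.float64(0.258), 1057), (np.float64(0.264), 4175), (np.float64(0.27), 249), (np.float64(0.276), 338), (np.float64(0.282), 231), (np.float64(0.288), 128)]
0.206 851 (array([507.5, 245.7]), array([26.9, 50. ]), 88.5) [[0.4826, 0.2321, 0.2118], [0.5322, 0.2569, 0.2164]]
0.24 1270 (array([508. , 242.6]), array([21.3, 58.1]), 89.4) [[0.4803, 0.2322, 0.2403], [0.5358, 0.2511, 0.2559]]
0.256 593 (array([508.6, 253.1]), array([42.4, 52.9]), 85.4) [[0.4822, 0.2323, 0.2561], [0.5335, 0.2552, 0.2619]]
0.262 4857 (array([508.6, 257.4]), array([50. , 50.8]), 86.8) [[0.4868, 0.2329, 0.2623], [0.5301, 0.2811, 0.269]]
```

```bash
python3 -m creep '[[-0.09,0,0,0,0,0,20],[0,0,0,0,0.57,-3,20],[0,0,0,0,0,-4,20],[0,0,0,0,0,-4,20],[0,0,0,2,0,-4,20],[0,0,0,4,0,-2,20],[0,0,0,4,0,-0.95,20],[0,0,0,3,0,0,20]]'; python3 -m creep '[[0,0,0,2,0,0,20],[0,0,0,0,0,0,20],[0,0,0,0,0,0,20]]'
python3 - <<'E'
from h import *
s=r.get_state(); M=R.from_euler('xyz',s["eef_rot"],degrees=True).as_matrix();print(s["tcp_pos"],"yaw",np.degrees(np.arctan2(-M[1,1],-M[0,1])),"cm",tool(np.array([.5126,.0776,.006])-s["tcp_pos"]))
E
```

```text
time_s: 9.3
tcp_pos: [0.5119, 0.0762, 0.0695]
eef_rot: [92.2, 90.0, -174.9]
contact_force: [1.7, 0.8, -2.1]
gripper_width: 0.0338
time_s: 9.6
tcp_pos: [0.5134, 0.0784, 0.0517]
eef_rot: [-152.0, 90.0, -58.9]
contact_force: [0.1, -0.0, -1.6]
gripper_width: 0.0338
[0.51339582 0.0783917  0.05170687] yaw 3.065103869610172 cm [ 4.57069695  0.08455675 -0.07319397]
```

```bash
python3 -m creep '[[0,0,0,2,0.08,0,20],[0,0,0,1.5,0,0,20],[0,0,0,0.8,0,0,20],[0,0,0,0.2,0,0,20],[0,0,0,0,0,0,20]]'; python3 -m creep '[[0,0,0,0.15,0,0,20],[0,0,0,0,0,0,20]]';  python3 -m creep '[[0,0,0,0.15,0,0,20],[0,0,0,0,0,0,20]]'
```

```text
time_s: 10.1
tcp_pos: [0.5129, 0.0792, 0.0069]
eef_rot: [-73.7, 89.9, 19.4]
contact_force: [0.1, -1.1, -2.0]
gripper_width: 0.0341
time_s: 10.3
tcp_pos: [0.5127, 0.0791, 0.0051]
eef_rot: [-66.0, 89.9, 27.1]
contact_force: [-0.2, 0.3, -2.6]
gripper_width: 0.0338
time_s: 10.5
tcp_pos: [0.5124, 0.079, 0.0032]
eef_rot: [-65.9, 90.0, 27.1]
contact_force: [0.5, 0.7, -1.3]
gripper_width: 0.0338
```

```bash
python3 -m creep '[[0,0,0,0.1,0,0,20],[0,0,0,0,0,0,20]]';  python3 -m creep '[[0,0,0,0,0,0.8,20],[0,0,0,0,0,0.8,20],[0,0,0,0,0,0.8,20],[0,0,0,0,0,0,20]]'; python3 -m creep '[[0,0,0,0,0,0.8,20],[0,0,0,0,0,0.8,20],[0,0,0,0,0,0,20]]'
```

```text
time_s: 10.7
tcp_pos: [0.5124, 0.079, 0.0031]
eef_rot: [-102.6, 90.0, -9.5]
contact_force: [-4.7, 1.1, 10.5]
gripper_width: 0.0339
time_s: 11.1
tcp_pos: [0.5119, 0.1037, 0.0031]
eef_rot: [-80.9, 89.9, 12.3]
contact_force: [-1.2, 0.9, 7.1]
gripper_width: 0.0335
time_s: 11.4
tcp_pos: [0.5111, 0.1196, 0.0031]
eef_rot: [-81.8, 89.9, 11.4]
contact_force: [-1.4, 0.3, 7.9]
gripper_width: 0.0337
```

```bash
python3 -m creep '[[0,0,0,-0.03,0,0.8,20],[0,0,0,0,0,0.8,20],[0,0,0,0,0,0,20]]'; python3 -m creep '[[0,0,0,0,0,0.8,20],[0,0,0,0,0,0.8,20],[0,0,0,0,0,0,20]]'; python3 -m creep '[[0,0,0,0,0,0.8,20],[0,0,0,0,0,0.8,20],[0,0,0,0,0,0,20]]'
```

```text
time_s: 11.7
tcp_pos: [0.5099, 0.1358, 0.0032]
eef_rot: [-71.9, 89.9, 21.2]
contact_force: [-1.7, 1.1, 6.6]
gripper_width: 0.0343
time_s: 12.0
tcp_pos: [0.509, 0.1517, 0.0031]
eef_rot: [-72.6, 89.9, 20.6]
contact_force: [-1.2, 0.2, 6.4]
gripper_width: 0.0341
time_s: 12.3
tcp_pos: [0.5081, 0.1676, 0.0031]
eef_rot: [-75.4, 89.9, 17.7]
contact_force: [-1.9, -0.4, 7.4]
gripper_width: 0.034
```

```bash
python3 -m creep '[[0,0,0,0,0,0.6,20],[0,0,0,0,0,0.5,20],[0,0,0,0,0,0.4,20],[0,0,0,0,0,0,20]]' 40; python3 -m creep '[[0,0,0,0,0,0.2,20],[0,0,0,0,0,0.2,20],[0,0,0,0,0,0,20]]'; python3 -m creep '[[0,0,0,0,0,0.15,20],[0,0,0,0,0,0,20]]'
```

```text
time_s: 12.7
tcp_pos: [0.5074, 0.1824, 0.0031]
eef_rot: [-74.6, 89.9, 18.5]
contact_force: [-0.6, 0.2, 6.9]
gripper_width: 0.0339
time_s: 13.0
tcp_pos: [0.507, 0.1858, 0.0031]
eef_rot: [-108.7, 89.9, -15.5]
contact_force: [-0.5, -2.7, 6.6]
gripper_width: 0.0337
time_s: 13.2
tcp_pos: [0.5069, 0.1859, 0.0032]
eef_rot: [-173.6, 89.9, -80.4]
contact_force: [2.5, -10.2, 8.3]
gripper_width: 0.0338
```

```bash
python3 -m creep '[[0,0,0,0,0,0.1,20],[0,0,0,0,0,0,20]]'; python3 -m creep '[[0,0,0,0,0,-0.15,20],[0,0,0,0,0,0,20],[0,0,0,0,0,0,100],[0,0,0,0,0,0,100],[0,0,0,0,0,0,100],[0,0,0,0,0,0,100],[0,0,0,0,0,0,100],[0,0,0,0,0,0,100]]'
python3 -m creep '[[0,0,0,-2,0,0,100],[0,0,0,-3,0,0,100],[0,0,0,-4,0,0,100],[0,0,0,-4,0,1,100],[0,0,0,-4,0,3,100],[0,0,0,-2,0,3,100],[0,0,0,0,0,1,100],[0,0,0,0,0,0,100]]'
python3 - <<'E'
from h import *
s=r.get_state(); print(s["tcp_pos"])
im,d=r.capture("wrist"); cv2.imwrite("pics/w5.png",im); W=world("wrist",d); np.save("w5W.npy",W); p=W.reshape(-1,3)
q=p[(abs(p[:,0]-.505)<.03)&(abs(p[:,1]-.19)<.04)&(p[:,2]>.058)&(p[:,2]<.075)];print("battery top",rect(q),len(q))
q=p[(abs(p[:,0]-.501)<.06)&(p[:,1]>.23)&(p[:,1]<.3)&(p[:,2]>.104)&(p[:,2]<.125)];print("block top",len(q),len(q) and rect(q))
for n in ("top",):
    im,d=r.capture(n); cv2.imwrite("pics/t5.png",im); W=world(n,d); p=W.reshape(-1,3)
E
```

```text
time_s: 13.4
tcp_pos: [0.5069, 0.1859, 0.0032]
eef_rot: [177.3, 89.8, -89.6]
contact_force: [4.9, -14.2, 8.6]
gripper_width: 0.0337
time_s: 14.2
tcp_pos: [0.5064, 0.1869, 0.0023]
eef_rot: [98.9, 90.0, -168.0]
contact_force: [-0.0, -0.8, 1.5]
gripper_width: 0.0761
time_s: 15.0
tcp_pos: [0.5018, 0.2679, 0.1922]
eef_rot: [-2.1, 90.0, 91.0]
contact_force: [-0.2, -0.2, -1.0]
gripper_width: 0.0877
[0.50179892 0.26794766 0.19220503]
battery top (array([505. , 184.7]), array([34. , 48.7]), 3.3) 1825
block top 1705 (array([497.4, 261.5]), array([45.8, 34.3]), 2.9)
```

View pics/w5.png

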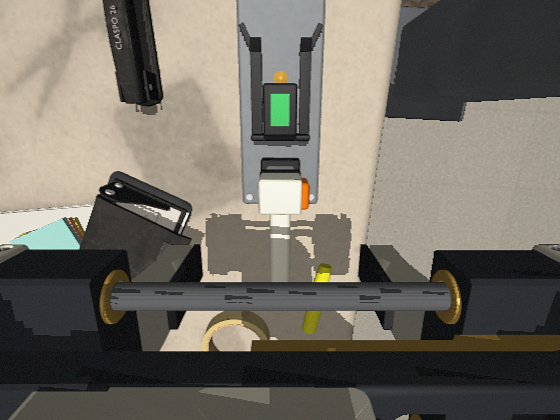

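```bash
python3 - <<'E'
from h import *
W=np.load("w5W.npy"); im=cv2.imread("pics/w5.png").astype(int)
m=(im[...,2]>150)&(im[...,1]>90)&(im[...,0]<100); m[:,:260]=0;m[:,300:]=0;m[:60]=0;m[90:]=0
q=W[m]; print("catch",m.sum(),q.mean(0),q[:,2].max()); print("plate near",np.median(W[60:80,265:272,2]),np.median(W[60:80,288:294,2]), "bat foot -y edge rows",[tuple(W[v,280].round(4)) for v in range(66,92,2)])
E
python3 -m creep '[[0,0,0,2,0,-0.54,100],[0,0,0,4,0,0,100],[0,0,0,4,0,0,100],[0,0,0,3,0,0,100],[0,0,0,1.5,0,0,100],[0,0,0,0.7,0,0,100],[0,0,0,0,0,0,100],[0,0,0,0,0,0,100]]' 35
```

```text
catch 138 [0.50652643 0.1498338  0.01577985] 0.3841067348068211
plate near 0.01128225301529287 0.011346675714028615 bat foot -y edge rows [(np.float64(0.5075), np.float64(0.1384), np.float64(0.0118)), (np.float64(0.5074), np.float64(0.1403), np.float64(0.0109)), (np.float64(0.5072), np.float64(0.1423), np.float64(0.0107)), (np.float64(0.5071), np.float64(0.1447), np.float64(0.0139)), (np.float64(0.507), np.float64(0.1468), np.float64(0.0144)), (np.float64(0.5069), np.float64(0.1488), np.float64(0.0143)), (np.float64(0.5068), np.float64(0.1508), np.float64(0.0136)), (np.float64(0.5067), np.float64(0.1529), np.float64(0.0142)), (np.float64(0.5066), np.float64(0.155), np.float64(0.0141)), (np.float64(0.5062), np.float64(0.1615), np.float64(0.0661)), (np.float64(0.5061), np.float64(0.1633), np.float64(0.0664)), (np.float64(0.506), np.float64(0.1652), np.float64(0.0672)), (np.float64(0.5059), np.float64(0.1669), np.float64(0.0669))]
time_s: 15.9
tcp_pos: [0.5029, 0.2611, 0.0409]
eef_rot: [-73.7, 90.0, 19.4]
contact_force: [0.9, -0.2, 0.3]
gripper_width: 0.0876
```

```bash
python3 -m creep '[[0,0,0,0,0.15,0.1,30],[0,0,0,0,0,0,30],[0,0,0,0,0,0,30],[0,0,0,0,0,0,30],[0,0,0,0,0,0,30],[0,0,0,0,0,0,30],[0,0,0,0,0,0,30],[0,0,0,0,0,0,30]]' 35; python3 -m creep '[[0,0,0,0,0,0,30],[0,0,0,0,0,0,30]]'
```

```text
time_s: 16.7
tcp_pos: [0.5016, 0.2622, 0.0405]
eef_rot: [-84.3, 89.9, 8.8]
contact_force: [4.4, -0.9, -2.8]
gripper_width: 0.0416
time_s: 16.9
tcp_pos: [0.5016, 0.2622, 0.0404]
eef_rot: [-83.2, 89.9, 9.9]
contact_force: [5.5, -2.9, -2.3]
gripper_width: 0.0416
```

```bash
python3 -m creep '[[0,0,0,-0.5,0,0,30],[0,0,0,-1,0,0,30],[0,0,0,-1,0,0,30],[0,0,0,0,0,0,30]]' 40; python3 -m creep '[[0,0,0,-1,0,0,30],[0,0,0,-1,0,0,30],[0,0,0,0,0,0,30]]'; python3 -m creep '[[0,0,0,-1,0,0,30],[0,0,0,-1,0,0,30],[0,0,0,0,0,0,30]]'; python3 -m creep '[[0,0,0,-1,0,0,30],[0,0,0,-1,0,0,30],[0,0,0,0,0,0,30]]'
```

```text
time_s: 17.3
tcp_pos: [0.5015, 0.2623, 0.0661]
eef_rot: [-68.1, 89.9, 25.0]
contact_force: [5.6, -1.7, -3.1]
gripper_width: 0.0414
time_s: 17.6
tcp_pos: [0.5015, 0.2623, 0.0858]
eef_rot: [-65.7, 89.9, 27.3]
contact_force: [5.1, -2.6, -4.5]
gripper_width: 0.0414
time_s: 17.9
tcp_pos: [0.5015, 0.2623, 0.1055]
eef_rot: [-70.5, 89.9, 22.6]
contact_force: [6.2, -1.7, -4.6]
gripper_width: 0.0413
time_s: 18.2
tcp_pos: [0.5014, 0.2622, 0.1254]
eef_rot: [-74.1, 89.9, 19.0]
contact_force: [6.1, -2.6, -4.0]
gripper_width: 0.0416
```

```bash
python3 - <<'E'
from h import *
for n in ("top","scene"):
    im,d=r.capture(n); cv2.imwrite(f"pics/{n}6.png",im); W=world(n,d)
    for m in r.masks_of("lamp_head",n)[:2]:
        p=W[m["pixels"]&(d>0)]; print(n,m["score"],m["rect"],np.percentile(p,[5,50,95],axis=0).round(3).tolist())
im=cv2.imread("pics/scene6.png"); cv2.imwrite("pics/s6.png",cv2.resize(im[150:280,210:350],None,fx=4.5,fy=4.5,interpolation=cv2.INTER_CUBIC))
E
```

```text
top 0.64 [261.8, 154.0, 327.4, 169.9] [[0.649, 0.034, 0.006], [0.664, 0.109, 0.042], [0.681, 0.178, 0.05]]
scene 0.93 [251.9, 182.4, 282.8, 211.7] [[0.484, 0.262, 0.166], [0.495, 0.288, 0.186], [0.516, 0.369, 0.196]]
```

View pics/s6.png

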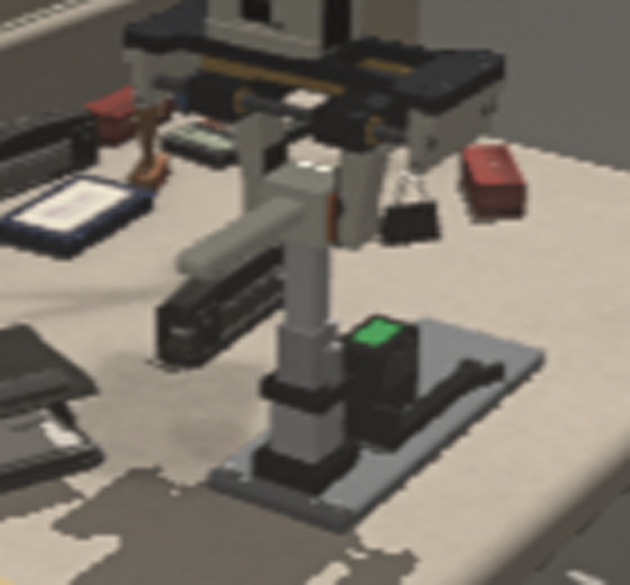

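```bash
python3 -m creep '[[0,0,0,-0.6,0,0,30],[0,0,0,-0.4,0,0,30],[0,0,0,0,0,0,30]]'; python3 -m creep '[[0,0,0,-0.3,0,0,30],[0,0,0,0,0,0,30]]'; python3 -m creep '[[0,0,0,-0.2,0,0,30],[0,0,0,0,0,0,30]]'
```

```text
time_s: 18.7
tcp_pos: [0.5014, 0.2622, 0.1347]
eef_rot: [-93.3, 90.0, -0.2]
contact_force: [7.6, -1.4, -5.9]
gripper_width: 0.0418
time_s: 18.9
tcp_pos: [0.5014, 0.2622, 0.1375]
eef_rot: [-102.2, 90.0, -9.1]
contact_force: [7.4, -0.7, -5.8]
gripper_width: 0.0416
time_s: 19.1
tcp_pos: [0.5014, 0.2622, 0.1393]
eef_rot: [-112.6, 90.0, -19.5]
contact_force: [6.9, -1.3, -6.1]
gripper_width: 0.0412
```

```bash
python3 -m creep '[[0,0,0,-0.1,0,0,30],[0,0,0,0,0,0,30]]'; python3 -m creep '[[0,0,0,-0.1,0,0,30],[0,0,0,0,0,0,30]]'
```

```text
time_s: 19.3
tcp_pos: [0.5014, 0.2622, 0.1402]
eef_rot: [-121.3, 90.0, -28.3]
contact_force: [8.5, -0.6, -8.0]
gripper_width: 0.0409
time_s: 19.5
tcp_pos: [0.5013, 0.2622, 0.1407]
eef_rot: [-174.7, 90.0, -81.7]
contact_force: [9.4, -0.1, -10.3]
gripper_width: 0.0417
```

```bash
python3 -m creep '[[0,0,0,-0.1,0,0,30],[0,0,0,0,0,0,30]]'; python3 -m creep '[[0,0,0,0,0,0,30],[0,0,0,0,0,0,30],[0,0,0,0,0,0,30],[0,0,0,0,0,0,30]]'; python3 - <<'E'
from h import *
for n in ("scene",):
    im,d=r.capture(n); cv2.imwrite("pics/s7.png",cv2.resize(im[140:320,170:410],None,fx=3.3,fy=3.3,interpolation=cv2.INTER_CUBIC)); W=world(n,d)
    for q in ("lamp_head","battery"):
      for m in r.masks_of(q,n)[:2]:
        p=W[m["pixels"]&(d>0)]; print(q,m["score"],np.percentile(p,[5,50,95],axis=0).round(3).tolist())
E
```

```text
time_s: 19.7
tcp_pos: [0.5012, 0.2622, 0.141]
eef_rot: [126.3, 90.0, -140.6]
contact_force: [11.6, -0.1, -15.3]
gripper_width: 0.0414
time_s: 20.1
tcp_pos: [0.5012, 0.2622, 0.141]
eef_rot: [133.1, 90.0, -133.9]
contact_force: [11.6, -0.2, -15.1]
gripper_width: 0.0415
lamp_head 0.58 [[0.484, 0.261, 0.182], [0.495, 0.286, 0.202], [0.516, 0.37, 0.212]]
lamp_head 0.35 [[0.463, 0.067, 0.004], [0.493, 0.27, 0.028], [0.538, 0.327, 0.204]]
battery 0.92 [[0.424, -0.22, 0.004], [0.447, -0.186, 0.041], [0.485, -0.167, 0.074]]
battery 0.58 [[0.49, 0.165, 0.028], [0.494, 0.192, 0.058], [0.517, 0.212, 0.069]]
```

View pics/s7.png

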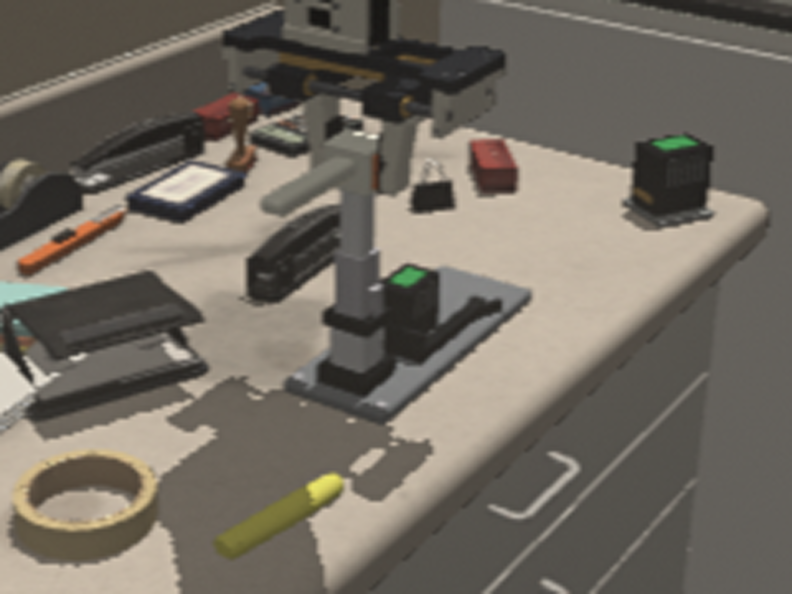

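```bash
python3 -c "
from plant import r
print(r.close_job())"
```

```text
the job is handed in; nothing more can be done
None
```

The battery is fully home on the rail, and I handed the job in with the lamp head held at its second stop, at about 20 s of the 54 s allowed.

- **Battery:** I slid the small battery (34 x 50 mm) in from the apron. It stopped dead against the end stop under about 14 N of push. The wrist depth showed the catch up by about 3 mm behind it, with its middle about 34 mm behind the battery's centre, against 34.5 mm expected.
- **Lamp head:** The pinch closed to 41.5 mm, against 42 mm with the button fully in. I pulled the head up about 100 mm. At the end the pull rose from 6 N to 15 N with almost no further travel, and it held steady for the last 0.4 s before I handed the job in. The depth image also put the head 100 mm above its start.

**Checks that disagreed:**
- The cameras showed the fingertips about 34 mm higher than the reported TCP. My first grip closed just above the battery without touching it. I corrected for this from then on.
- The measured pull over the second half was about 4.5 to 6 N, less than the 7.5 to 9 N given. The picture still shows both mast sections out.
- The final battery top measured about 2 mm short of my estimate of the seat. I put that down to measurement error, because the battery was hard against the stop with the catch up.

In the last picture, the other things on the worktop look undisturbed.

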